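Test tile from display peg to slotted rack

ROBOT

A 7-joint arm with a two-finger parallel gripper is mounted at the origin on a cart in front of the work surface, level with it; the furniture and walls round the work are solid. World frame = base frame: x ahead of the robot, y to its left, z up, the work surface at z = 0. Lengths are in m, angles in rad, forces in N, time in s.
With the tool pointing down it reaches from about 0.425 to 0.95 m from the base axis. Payload 4.7 kg.
Tool frame: the origin (TCP) lies between the finger pads; the fingertips stand 25 mm ahead of it and the grasp point (between the pads) lies 6 mm ahead of it; z points along the fingers, y is the line along which they close (so a half turn about z gives the same grasp; the last joint's range is limited). The gripper opens to 85 mm and grips with 20 to 120 N. Pads are 22 mm wide; open, the fingers measure 114 mm over their backs; the gripper's body (76 mm by 85 mm) begins 54 mm behind the grasp point. The pads swing forward as they close: fully open they stand 13 mm farther back than shut.
Start: joints at [-1.319, 0.469, -0.049, 1.532, 0.024, 1.141, -0.082], TCP at [0.187, 0.649, 0.232] pointing down, gripper open.
Joint ranges: [-2.59, 2.59], [-0.33, 1.99], [-1.39, 1.29], [0.1, 2.45], [-1.04, 4.18], [0.21, 1.99], [-2.66, 2.66]. Speed limits (rad/s): [2.57, 2.57, 3.14, 3.14, 3.14, 3.14, 3.14].

INTERFACE

Orientations are given as a 3x3 rotation matrix whose columns are the frame's x, y, z axes.
In Python, from rig import * gives the robot as it stands. Calls block until the motion is done:
- movep(position, orientation): joint-space move of the TCP to a pose.
- move_l(position, attitude=None, feed=0.15, until_force=None): straight line of the TCP; attitude=None keeps the orientation; feed is the mean speed in m/s. With until_force (N) it stops when the force on the tool has changed by that much, and returns True; else False.
- move_joints(angles): joint-space move.
- command_gripper(opening, newtons=None): finger opening in m; newtons is the grip in N (None keeps the last); returns when the fingers have stopped.
- sleep(seconds).
- inverse_kinematics(position, orientation): joint angles nearest the present ones, or None.
- sense(): the state.
- camera(name): name is "side" or "top"; returns (picture, depth): 384x512x3 uint8, red, green, blue; 384x512 float32, m along the optical axis (not along the pixel's ray), 0 where there is no reading.
- camera_params(name): a dict with "K" (3x3 intrinsics, pixels), "dist" ([k1, k2, p1, p2, k3] as OpenCV has them; the pictures are not rectified), "position" and "rotation" of the camera in the world. Camera axes: x right, y down, z forward; pixel columns grow to the right and rows downward; lengths in m; the calibration is good to about 2 mm. A picture is of the moment at which its call begins. camera_params takes no time and is no camera call.
A pose or a line that the arm cannot do raises Unreachable and nothing moves.
- finish_job(): hands the job in; it is judged then, once.
The state is a dict: "time_s": time; "joint_pos": joint angles; "qd": joint speeds; "joint_efforts": joint torques, N m; "position": TCP position; "tcp_rot": TCP orientation; "wrist_force": force on the tool from outside, world axes, zero at the start; "ft_torque": the same for the moment, N m; "finger_gap": finger opening in m; "gripper_force": force on a finger pad.
Only numpy, scipy, OpenCV 4.12 (cv2) and the standard library are available. Lean on these libraries where they do the work, as an engineer would, in place of code of your own. Each camera call takes 0.05 s, during which the arm holds its last target. There are 200 camera calls.

TASK

Take the long glaze test tile off its peg: lift it so that its hole clears the peg's upturned tip while you slide it off, without forcing it over. Then turn it in line with the empty slot of the small wooden rack and lower it upright to the bottom of that slot before letting go, about centred along the rack. Leave the short tile hanging on its peg and do not disturb the two cups.

Things in the scene. Friction and masses are not known exactly. Their poses are not given: they have to be found in the camera images.
- stand: Fixed wooden peg stand; origin under the middle of its 110 x 240 x 16 mm base, z up. Upright board at x = 30 to 44 mm, top z = 180. Two level steel pegs, 6 mm thick, axis z = 160, at y = -65 and +65, point to -x: level to x = -40, then steeply up to the tip, ending at x = -48, z = 172. A tile hangs on each peg near x = -8; which tile on which peg varies.
- long_tile: Terracotta test tile, lower part glazed white, 100 mm long, 52 mm wide, 8 mm thick, about 0.09 kg, loose. Origin at the middle of its hole; x through its thickness, y across its width, z along its length towards the hole end.
- long_tile_centre (a point): Middle of the long tile; axes as long_tile. Its round hole, 26 mm wide, has its middle 28 mm from here along +z; foot edge 50 mm along -z. It hangs with its faces square to the peg, the top of the hole resting on the peg; its side edges, 52 mm apart, are free. It must rise 9 to 20 mm (best 14) for the hole to clear the upturned tip.
- short_tile_centre (a point): Middle of the short tile (70 mm long, otherwise the same as the long tile), which hangs on the other peg and stays there. Axes as for the long tile.
- rack: Fixed wooden tile rack, 110 (x) x 90 (y) x 42 mm, origin under its middle. Two parallel slots run right through it along its y axis, at x = -25 mm (empty) and x = +25 mm (holds a fixed tile of the short kind, 52 mm wide, whose top is 82 mm above the table).
- slot (a point): Middle of the mouth of the empty slot, on the rack's top face, 42 mm above the table; axes as the rack: x across the slot, y along it, z up. The slot is 14 mm wide, 30 mm deep (its floor is 12 mm above the table), 90 mm long and open at both ends.
- thrown_cup: Grey-brown clay cup, 65 mm wide, 62 mm tall, origin under its middle; not to be disturbed.
- slip_cup: Whitish small cup, 58 mm wide, 52 mm tall, origin under its middle; not to be disturbed.
Not all that is in view belongs to the job. Leave any pink look-alike of the rack alone. What is shaped like the long_tile but purple is not meant.

How it is judged:
On the way, in this order (a step that is already met when the one before it is completed fails the run):
1. the long tile is off its peg, in the gripper, its middle more than 11 cm (seen from above) from the middle of the stand (contact force between the fingers and long_tile above 0.3 N and horizontal distance between long_tile_centre and stand above 0.11 m and height (world z) of long_tile_centre above 0.06 m), for 0.1 s.
2. the long tile, still in the gripper, stands in the empty slot with its foot within 10 mm of the slot's floor (contact force between the fingers and long_tile above 0.3 N and x of long_tile_centre in the frame of slot between -0.016 and 0.016 m and y of long_tile_centre in the frame of slot between -0.025 and 0.025 m and z of long_tile_centre in the frame of slot below 0.03 m and angle between long_tile_centre's own z axis and vertical below 0.3 rad and angle between the x axis of long_tile_centre and the x axis of slot, either way round below 0.35 rad), for 0.1 s.
At the end, for the whole second after the job is handed in: The long tile stands released in the empty slot: foot within 4.5 mm of its floor, middle within 25 mm of the slot's along it and 16 mm across, leaning under 0.3 rad, faces within 0.35 rad of the slot's sides; the short tile within 20 mm of where it hung (x of long_tile_centre in the frame of slot between -0.016 and 0.016 m and y of long_tile_centre in the frame of slot between -0.025 and 0.025 m and z of long_tile_centre in the frame of slot below 0.0245 m and angle between long_tile_centre's own z axis and vertical below 0.3 rad and angle between the x axis of long_tile_centre and the x axis of slot, either way round below 0.35 rad and linear speed of long_tile below 0.3 m/s and distance of short_tile_centre from where it was at the start of the episode below 0.02 m); the robot touches nothing.
It fails at once if the long tile is forced against the stand or its peg with more than 20 N (contact force between long_tile and stand above 20 N).
It fails at once if the short tile is shifted by more than 30 mm (distance of short_tile_centre from where it was at the start of the episode above 0.03 m).
It fails at once if a cup is shifted by more than 30 mm (distance of any of thrown_cup, slip_cup from where it was at the start of the episode above 0.03 m).
It also fails if it takes over 43 s, if anything falls off the work surface, if the arm or the gripper's body presses on something with over 40 N, if the wrist force passes 120 N, or if a joint passes its speed limit or range.

## Working session

There is one attempt and no reset: what is moved stays moved. The work goes in short steps, each a Python script; the robot and the scene stay as the last script left them, time stands still between calls to the robot, and variables do not carry over. Pictures are saved under pics/ and viewed, at most 10 in all, crops included, and the job is handed in when it is done.

```bash
mkdir -p pics; python3 - <<'E'
from rig import *
import cv2, numpy as np
for n in("side","top"):
    p,d=camera(n); cv2.imwrite(f"pics/{n}0.png",cv2.resize(p[:,:,::-1],(768,576))); np.savez(f"{n}0.npz",p=p,d=d)
    c=camera_params(n); print(n,c)
print(sense())
E
```

```text
side {'K': array([[354.11266463,   0.        , 252.87683571],
       [  0.        , 354.11266463, 189.03359524],
       [  0.        ,   0.        ,   1.        ]]), 'dist': array([-0.03557958,  0.        ,  0.        ,  0.        ,  0.        ]), 'position': array([0.26093974, 0.68853768, 0.74670764]), 'rotation': array([[-0.93812596, -0.2117335 ,  0.27402302],
       [-0.34623613,  0.5879932 , -0.7310161 ],
       [-0.00634308, -0.78066185, -0.62492147]])}
top {'K': array([[434.06073458,   0.        , 250.76502615],
       [  0.        , 434.06073458, 183.85978838],
       [  0.        ,   0.        ,   1.        ]]), 'dist': array([-0.1565814,  0.       ,  0.       ,  0.       ,  0.       ]), 'position': array([ 0.38238551, -0.02799676,  1.31120643]), 'rotation': array([[ 0.0151303 , -0.98969222,  0.14240918],
       [-0.999855  , -0.01608861, -0.00558012],
       [ 0.00781376, -0.1423041 , -0.98979214]])}
{'time_s': 0.1, 'joint_pos': array([-1.31889228,  0.46940055, -0.04861336,  1.53355256,  0.02411916,
        1.14100563, -0.08230484]), 'qd': array([ 0.00095138, -0.00129603,  0.00038069, -0.0016771 , -0.00110817,
       -0.00096423, -0.00244746]), 'joint_efforts': array([ 4.33937785e-04, -5.11516213e+01, -4.73180576e-02, -2.38388175e+01,
        1.07458443e-02,  4.36576840e-03,  3.77205083e-06]), 'position': array([0.18689974, 0.64807367, 0.23144889]), 'tcp_rot': array([[-9.60846271e-01,  2.77081689e-01, -4.25190235e-04],
       [ 2.77082007e-01,  9.60844720e-01, -1.72815165e-03],
       [-7.02973853e-05, -1.77830063e-03, -9.99998416e-01]]), 'wrist_force': array([-0.45971631, -0.77221982, -0.37768497]), 'ft_torque': array([ 0.01924266, -0.02401628, -0.01391853]), 'gripper_force': 0.0, 'finger_gap': 0.0853278517968752}
```

View pics/side0.png

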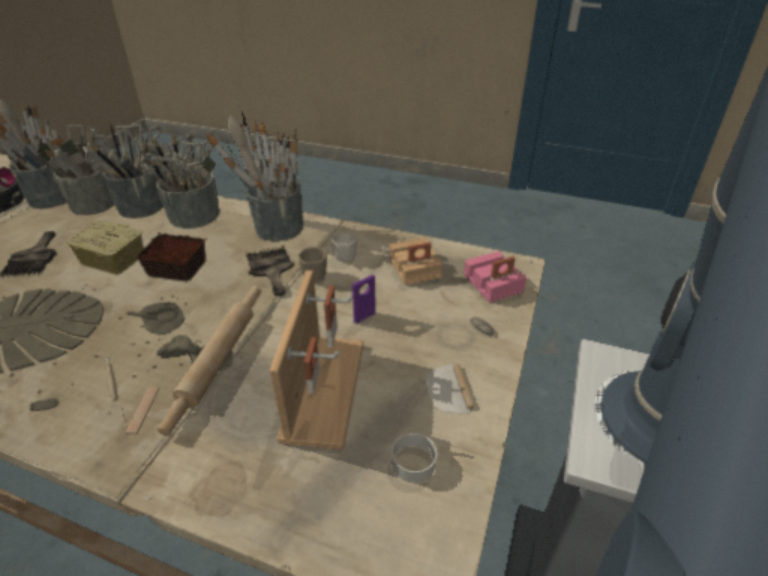

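View pics/top0.png

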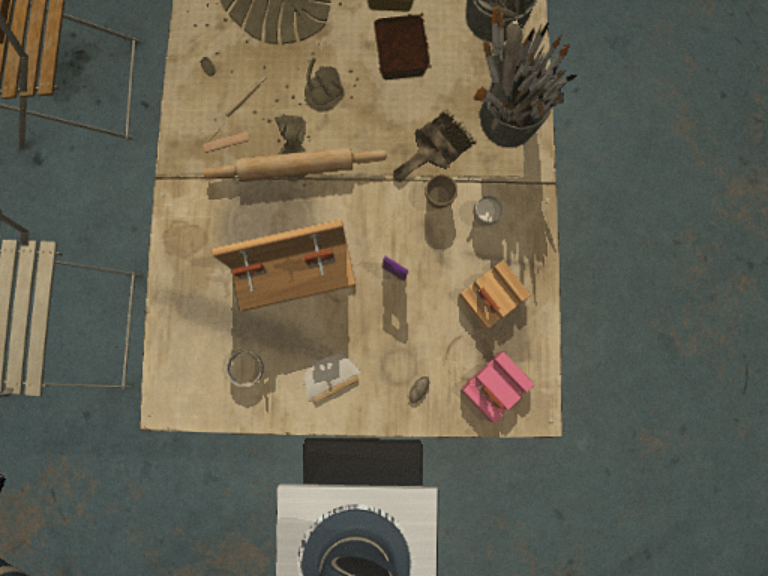

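The pictures show the stand at top-view pixel (285,265)/1.5 with two tiles (red edges), the wooden rack at (494,296)/1.5 and a pink look-alike below it. There is also a purple tile at (395,267)/1.5. I'll crop in closer.

```bash
python3 - <<'E'
import cv2, numpy as np
s=np.load("side0.npz")["p"][:,:,::-1]; t=np.load("top0.npz")["p"][:,:,::-1]
a=cv2.resize(s[180:300,180:300],(600,600),interpolation=cv2.INTER_CUBIC)
cv2.imwrite("pics/c1.png",a)
cv2.imwrite("pics/c2.png",cv2.resize(t[140:230,135:365],(800,313),interpolation=cv2.INTER_CUBIC))
E
```

```text
(no output)
```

View pics/c1.png

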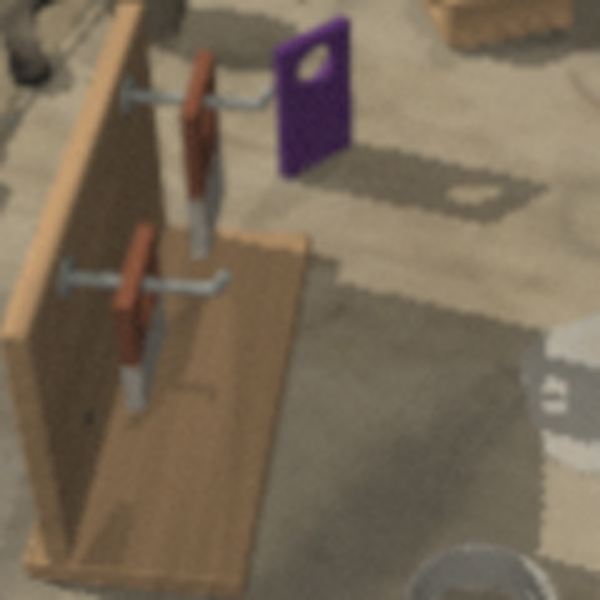

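View pics/c2.png

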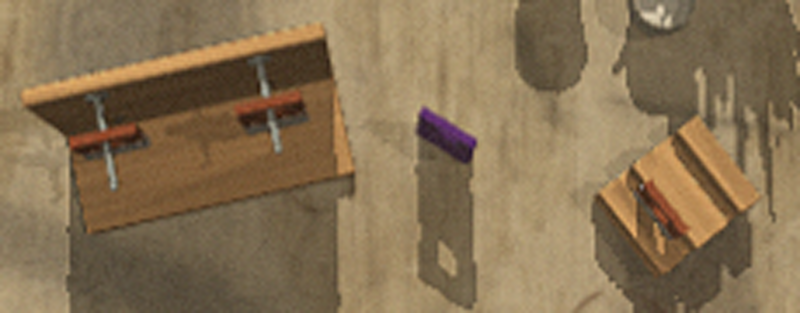

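The far peg (crop c1, ~(200,150)) seems to carry the longer tile; the purple tile stands next to it at (313,100). I'll measure with the depth cloud.

```bash
cat >h.py <<'E'
import cv2, numpy as np
from rig import *
def cloud(n,p,d):
    c=camera_params(n); h,w=d.shape
    uv=np.stack(np.meshgrid(np.arange(w),np.arange(h)),-1).reshape(-1,1,2).astype(np.float64)
    r=cv2.undistortPoints(uv,c["K"],c["dist"]).reshape(-1,2)
    P=np.c_[r,np.ones(len(r))]*d.reshape(-1,1)
    return (P@c["rotation"].T+c["position"]).reshape(h,w,3)
def red(p):
    h=cv2.cvtColor(p,cv2.COLOR_RGB2HSV); H,S,V=h[...,0],h[...,1],h[...,2]
    return ((H<9)|(H>174))&(S>110)&(V>50)
E
python3 - <<'E'
from h import *
def rect(X,m,name):
    m=m.astype(np.uint8)
    k,l,st,ce=cv2.connectedComponentsWithStats(m)
    for i in range(1,k):
        if st[i,4]<25: continue
        q=X[l==i]; (c,s,a)=cv2.minAreaRect((q[:,:2]*1000).astype(np.float32))
        print(name,st[i],"mean",q.mean(0).round(4),"rect",np.round(c,1),np.round(s,1),round(a,1),"z",np.percentile(q[:,2],[2,50,98]).round(4))
for n in("top","side"):
    f=np.load(n+"0.npz");p,d=f["p"],f["d"];X=cloud(n,p,d);Z=X[...,2]; ok=d>0
    tab=ok&(X[...,0]>.3)&(X[...,0]<.85)&(abs(X[...,1])<.45)
    print(n,"table z",np.median(Z[tab]).round(4))
    rect(X,red(p)&tab&(Z>.05),n+" red")
    rect(X,tab&(Z>.173)&(Z<.19)&~red(p)&(X[...,0]<.75),n+" board")
    rect(X,tab&(Z>.036)&(Z<.048)&(X[...,1]<-.1),n+" rack")
    rect(X,tab&(Z>.01)&(Z<.024)&(X[...,1]>-.05),n+" base")
    H=cv2.cvtColor(p,cv2.COLOR_RGB2HSV)
    rect(X,tab&(H[...,0]>125)&(H[...,0]<150)&(H[...,1]>100),n+" purple")
    rect(X,tab&(Z>.03)&(X[...,1]<-.05)&(X[...,0]>.55)&(X[...,0]<.75),n+" cups")
E
```

```text
top table z 0.0002
top board [140 146  88  25 445] mean [0.6132 0.1405 0.1787] rect [612.4 146. ] [ 15.1 240.4] 14.1 z [0.1738 0.1787 0.183 ]
top rack [330 173  24  28 224] mean [ 0.5621 -0.3046  0.042 ] rect [ 562.3 -305.6] [88.6 23.8] 37.8 z [0.0371 0.0422 0.0467]
top rack [317 181  28  30 328] mean [ 0.5355 -0.2723  0.0421] rect [ 534.7 -271.8] [90.6 37.2] 39.2 z [0.037  0.0421 0.0474]
top rack [307 191  25  28 262] mean [ 0.508  -0.2376  0.042 ] rect [ 509.9 -239.4] [89.9 30.5] 38.5 z [0.0366 0.0421 0.0469]
top rack [330 235  26  26 234] mean [ 0.3809 -0.3062  0.0419] rect [ 380.7 -306.3] [87.2 24.2] 44.0 z [0.0372 0.042  0.0471]
top rack [318 243  29  30 358] mean [ 0.3511 -0.2758  0.0419] rect [ 350.3 -275.9] [87.8 35.8] 44.0 z [0.0371 0.0419 0.0469]
top rack [309 255  25  21 211] mean [ 0.3269 -0.2407  0.0418] rect [ 324.8 -243. ] [80.6 29.1] 40.6 z [0.0366 0.0419 0.0471]
top base [185  94  18   9  62] mean [0.838  0.1489 0.016 ] rect [837.7 149.5] [23.9 54.3] 15.8 z [0.0103 0.015  0.0237]
top base [ 155  162   82   45 1805] mean [0.5612 0.1287 0.0154] rect [565.6 132.9] [ 87.
[... 2474 characters left out ...]
251  0.0173] rect [376.2 246.1] [65.8 27. ] 12.2 z [0.0107 0.017  0.0235]
side purple [235 184  14  31 284] mean [ 0.5779 -0.0633  0.0532] rect [579.1 -65.1] [51.3 11.2] 56.1 z [0.0085 0.0517 0.0996]
side cups [221 155  17  14 170] mean [ 0.7042 -0.253   0.0418] rect [ 704.6 -255. ] [56.7 60. ] 25.3 z [0.0307 0.042  0.0518]
side cups [259 160  18  17 146] mean [ 0.5696 -0.2715  0.0387] rect [ 575.9 -273. ] [95.6 51.1] 89.8 z [0.0305 0.0396 0.0436]
side cups [201 165  17  18 177] mean [ 0.7267 -0.1542  0.0481] rect [ 728.3 -157.5] [42.4 65.5] 0.2 z [0.0309 0.0493 0.0618]
side cups [235 183  15  25 215] mean [ 0.5748 -0.0697  0.0672] rect [577.8 -69.5] [47.9 12.2] 55.0 z [0.031  0.0649 0.1002]
```

Depth is clean: the stand has yaw 14.1° and origin ≈(0.576,0.138), and the rack's slot runs at ≈38.8°. Next I check the tiles in the stand frame and the arm's reachability.

```bash
cat >>h.py <<'E'
a=np.radians(14.15); SX=np.array([np.cos(a),np.sin(a)]); SY=np.array([-SX[1],SX[0]])
S0=np.array([.6122,.1468])-.037*SX
def down(yw): # closing axis y at heading yw, z down
    y=np.array([np.cos(yw),np.sin(yw),0]); z=np.array([0,0,-1.]); return np.c_[np.cross(y,z),y,z]
E
python3 - <<'E'
from h import *
print(S0)
for n in("top","side"):
    f=np.load(n+"0.npz");p,d=f["p"],f["d"];X=cloud(n,p,d)
    q=X[...,:2]-S0; u,v,z=q@SX,q@SY,X[...,2]
    for s in(-1,1):
        for lo,hi in((.03,.2),(.164,.18)):
            m=(d>0)&(u>-.03)&(u<.018)&(abs(v-s*.065)<.04)&(z>lo)&(z<hi)
            if m.sum()<5: continue
            print(n,s,lo,m.sum(),"u",np.percentile(u[m],[2,50,98]).round(4),"v",np.percentile(v[m],[2,50,98]).round(4),"z",np.percentile(z[m],[1,50,99]).round(4), "ang",round(cv2.minAreaRect((X[m][:,:2]*1000).astype(np.float32))[2],1))
        m=(d>0)&(u<-.025)&(u>-.06)&(abs(v-s*.065)<.02)&(z>.14)
        print("peg",m.sum(),np.median(v[m]).round(4) if m.any() else 0)
# reach
ST=np.array([.551,-.2915]); T=S0-.008*SX-.065*SY; print("T",T)
for nm,P,z,ang in(("grasp",T,.14,np.pi/2+a),("slot",ST,.09,np.radians(38.8))):
    for k in(0,-np.pi,np.pi):
        j=inverse_kinematics(np.r_[P,z],down(ang+k)); print(nm,k,None if j is None else np.round(j,2))
E
```

```text
[0.57632262 0.13775493]
top -1 0.03 202 u [-0.0253 -0.0112  0.0135] v [-0.0922 -0.0669 -0.0415] z [0.0755 0.1598 0.1758] ang 66.4
top -1 0.164 75 u [-0.0268 -0.0084 -0.0033] v [-0.0904 -0.0661 -0.0412] z [0.1642 0.1708 0.1772] ang 52.1
peg 19 -0.0664
top 1 0.03 184 u [-0.0249 -0.0067  0.0111] v [0.0353 0.0609 0.0872] z [0.1046 0.1611 0.1765] ang 52.7
top 1 0.164 71 u [-0.0146 -0.004   0.0008] v [0.0364 0.0603 0.087 ] z [0.1646 0.1705 0.177 ] ang 13.3
peg 18 0.0622
side -1 0.03 281 u [-0.0226 -0.0107  0.0099] v [-0.0892 -0.0551 -0.0368] z [0.0754 0.1367 0.1726] ang 66.9
side -1 0.164 56 u [-0.0117 -0.0081 -0.0035] v [-0.0894 -0.062  -0.037 ] z [0.165  0.1707 0.1733] ang 13.7
peg 22 -0.0631
side 1 0.03 301 u [-0.0231 -0.0059  0.013 ] v [0.041  0.07   0.0912] z [0.1047 0.1541 0.1743] ang 54.6
side 1 0.164 93 u [-0.0257 -0.0037  0.0022] v [0.0417 0.0663 0.0906] z [0.1641 0.172  0.1751] ang 60.0
peg 28 0.0661
T [0.58445533 0.0727714 ]
grasp 0 [-0.36  0.43  0.22  1.85 -0.12  0.88  1.73]
grasp -3.141592653589793 [-0.68  0.49  0.66  1.87 -0.37  0.91 -1.17]
grasp 3.141592653589793 [-0.68  0.49  0.66  1.87 -0.37  0.91 -1.17]
slot 0 [-0.02  0.61  0.62  1.82 -0.45  0.86  1.49]
slot -3.141592653589793 [-0.29  0.82  1.11  1.83 -0.85  1.06 -1.3 ]
slot 3.141592653589793 [-0.29  0.82  1.11  1.83 -0.85  1.06 -1.3 ]
```

Confirmed: the long tile is on the −y peg (foot z≈0.073) and hangs at u≈−7.5 mm. Now I grasp it by the side edges.

```bash
python3 - <<'E'
from h import *
T=S0-.0078*SX-.065*SY; R=down(np.pi/2+a)
movep(np.r_[T,.30],R); print(sense()["time_s"])
move_l(np.r_[T,.142],feed=.12,until_force=6) and print("CONTACT")
w0=sense()["wrist_force"]
command_gripper(.045,30)
s=sense(); print(s["time_s"],s["finger_gap"],s["gripper_force"],w0.round(2),s["wrist_force"].round(2),s["position"].round(4))
p,d=camera("side"); cv2.imwrite("pics/g1.png",cv2.resize(p[150:290,150:330,::-1],(771,600)))
E
```

```text
2.5917
4.4667 0.051498160208180356 32.05436825752258 [-0.73 -0.09  0.22] [-0.04 -0.77  3.65] [0.5851 0.0728 0.1426]
```

View pics/g1.png

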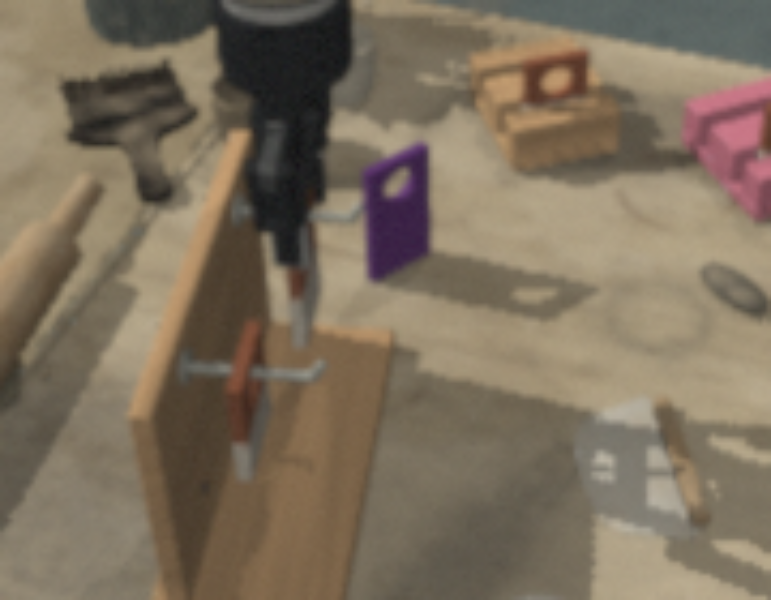

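The picture shows the fingers holding the tile at its side edges at ≈(300,230), short tile undisturbed at (245,400). Now lift 14 mm and slide off.

```bash
python3 - <<'E'
from h import *
p0=sense()["position"]; 
move_l(p0+[0,0,.0145],feed=.04); s=sense(); print(s["position"]-p0,s["wrist_force"].round(2),s["gripper_force"])
f=move_l(p0+np.r_[-.06*SX,.0145],feed=.05,until_force=5); s=sense(); print(f,s["time_s"],s["wrist_force"].round(2),s["finger_gap"])
p,d=camera("side"); cv2.imwrite("pics/g2.png",cv2.resize(p[150:290,150:330,::-1],(771,600)))
E
```

```text
[-5.34439679e-05  2.78843995e-06  1.45846436e-02] [-0.    1.09 -1.05] 31.857817322015762
False 6.3917 [ 0.07 -0.03 -1.32] 0.05132017106753785
```

View pics/g2.png

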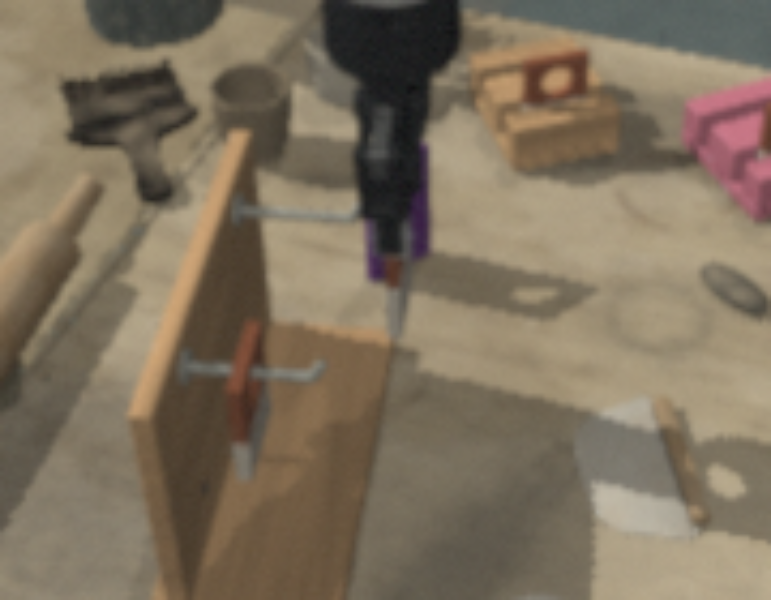

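The tile is clear of the peg tip, at (395,290), with the short tile still in place. Now I carry it over the slot and measure tile against slot.

```bash
cat >>h.py <<'E'
b=np.radians(38.8); LY=np.array([np.cos(b),np.sin(b)]); LX=np.array([LY[1],-LY[0]]) # along / across
SL=np.array([.551,-.2915])
E
python3 - <<'E'
from h import *
p0=sense()["position"]
move_l(p0+np.r_[-.06*SX,0],feed=.15); move_l(p0+np.r_[-.06*SX,.11],feed=.2)
movep(np.r_[SL,.25],down(b)); move_l(np.r_[SL,.165],feed=.12); sleep(.3)
s=sense(); print(s["time_s"],s["position"].round(4),s["finger_gap"],s["wrist_force"].round(2))
for n in("side","top"):
    p,d=camera(n); np.savez(n+"1.npz",p=p,d=d); X=cloud(n,p,d)
    q=X[...,:2]-SL; u,v,z=q@LX,q@LY,X[...,2]
    if n=="side": cv2.imwrite("pics/g3.png",cv2.resize(p[110:220,220:350,::-1],(709,600)))
    for lo,hi in((.085,.1),(.1,.115),(.115,.13)):
        m=(d>0)&(abs(u)<.025)&(abs(v)<.03)&(z>lo)&(z<hi)
        if m.sum()>5:
            k=np.polyfit(v[m],u[m],1); print(n,lo,m.sum(),"u",np.percentile(u[m],[5,50,95]).round(4),"v",np.percentile(v[m],[3,97]).round(4),"slope",k.round(4))
    m=(d>0)&(abs(u)<.02)&(abs(v)<.03)&(z>.07); print("zmin",np.percentile(z[m],[1,3]) if m.any() else 0)
    # rack strips: top faces
    for lo,hi in((-.06,-.034),(-.028,.0),(-.0,.034)):
        pass
    m=(d>0)&(abs(u)<.085)&(abs(v)<.04)&(abs(z-.042)<.005)
    h,e=np.histogram(u[m],np.arange(-.085,.04,.003)); print([(round(x*1000),c) for x,c in zip(e,h)])
E
```

```text
10.15 [ 0.5513 -0.2917  0.1655] 0.051236509518058866 [-0.69  0.61 -1.87]
side 0.085 19 u [-0.0061 -0.0036 -0.0007] v [-0.0231  0.0242] slope [-0.038  -0.0033]
side 0.1 59 u [-0.0072 -0.0031 -0.0004] v [-0.0245  0.025 ] slope [ 0.0224 -0.0034]
side 0.115 57 u [-0.0065 -0.0031  0.0004] v [-0.024   0.0254] slope [ 0.0258 -0.0033]
zmin [0.09638237 0.10135373]
[(-85, np.int64(23)), (-82, np.int64(13)), (-79, np.int64(14)), (-76, np.int64(13)), (-73, np.int64(14)), (-70, np.int64(12)), (-67, np.int64(11)), (-64, np.int64(6)), (-61, np.int64(12)), (-58, np.int64(20)), (-55, np.int64(2)), (-52, np.int64(3)), (-49, np.int64(5)), (-46, np.int64(9)), (-43, np.int64(5)), (-40, np.int64(6)), (-37, np.int64(7)), (-34, np.int64(6)), (-31, np.int64(10)), (-28, np.int64(8)), (-25, np.int64(4)), (-22, np.int64(5)), (-19, np.int64(8)), (-16, np.int64(3)), (-13, np.int64(1)), (-10, np.int64(1)), (-7, np.int64(0)), (-4, np.int64(0)), (-1, np.int64(4)), (2, np.int64(9)), (5, np.int64(13)), (8, np.int64(9)), (11, np.int64(11)), (14, np.int64(15)), (17, np.int64(9)), (20, np.int64(10)), (23, np.int64(4)), (
[... 302 characters left out ...]
4(15)), (-67, np.int64(12)), (-64, np.int64(13)), (-61, np.int64(13)), (-58, np.int64(5)), (-55, np.int64(5)), (-52, np.int64(3)), (-49, np.int64(0)), (-46, np.int64(2)), (-43, np.int64(5)), (-40, np.int64(10)), (-37, np.int64(11)), (-34, np.int64(12)), (-31, np.int64(10)), (-28, np.int64(13)), (-25, np.int64(13)), (-22, np.int64(11)), (-19, np.int64(8)), (-16, np.int64(8)), (-13, np.int64(14)), (-10, np.int64(5)), (-7, np.int64(0)), (-4, np.int64(0)), (-1, np.int64(0)), (2, np.int64(0)), (5, np.int64(8)), (8, np.int64(9)), (11, np.int64(5)), (14, np.int64(7)), (17, np.int64(5)), (20, np.int64(5)), (23, np.int64(5)), (26, np.int64(3)), (29, np.int64(1)), (32, np.int64(0)), (35, np.int64(0))]
```

View pics/g3.png

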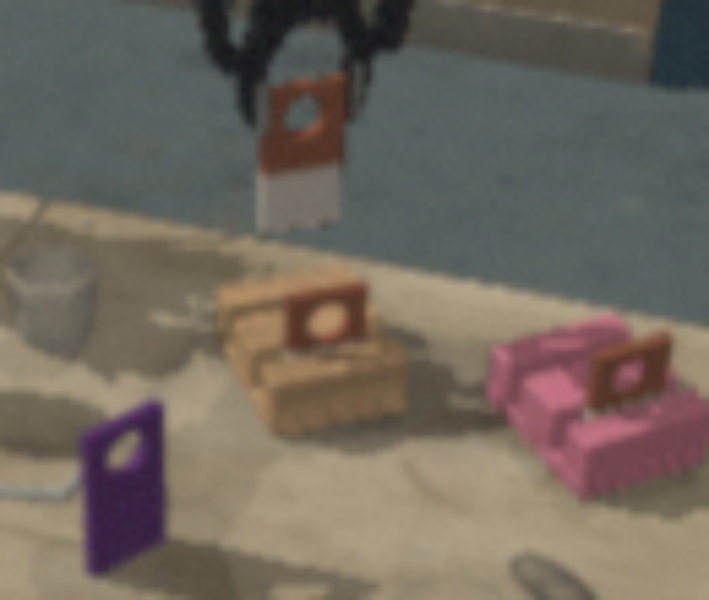

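The picture shows the tile upright in the fingers above the rack at (300,150). The two cameras disagree on the cross-slot position: the top view puts the slot at about −0.5 mm, the side view at about −3.6 mm. I'll aim between them and lower with a force stop.

```bash
python3 - <<'E'
from h import *
t=SL-.0024*LX
move_l(np.r_[t,.125],feed=.06)
w0=sense()["wrist_force"]
f=move_l(np.r_[t,.0815],feed=.03,until_force=4)
s=sense(); print(f,s["time_s"],s["position"].round(4),(s["wrist_force"]-w0).round(2),s["finger_gap"])
p,d=camera("side"); cv2.imwrite("pics/g4.png",cv2.resize(p[110:220,220:350,::-1],(709,600)))
X=cloud("side",p,d); q=X[...,:2]-t; u,v,z=q@LX,q@LY,X[...,2]
for lo,hi in((.06,.085),(.085,.11)):
    m=(d>0)&(abs(u)<.02)&(abs(v)<.03)&(z>lo)&(z<hi); print(m.sum(),np.median(u[m]).round(4),np.percentile(v[m],[3,97]).round(4),np.polyfit(v[m],u[m],1).round(3))
E
```

```text
True 12.375 [ 0.5495 -0.2897  0.0828] [-1.51 -1.39  6.62] 0.05176668533660155
87 -0.0031 [-0.0249  0.0254] [ 0.004 -0.003]
83 -0.0037 [-0.0278  0.0282] [-0.008 -0.005]
```

View pics/g4.png

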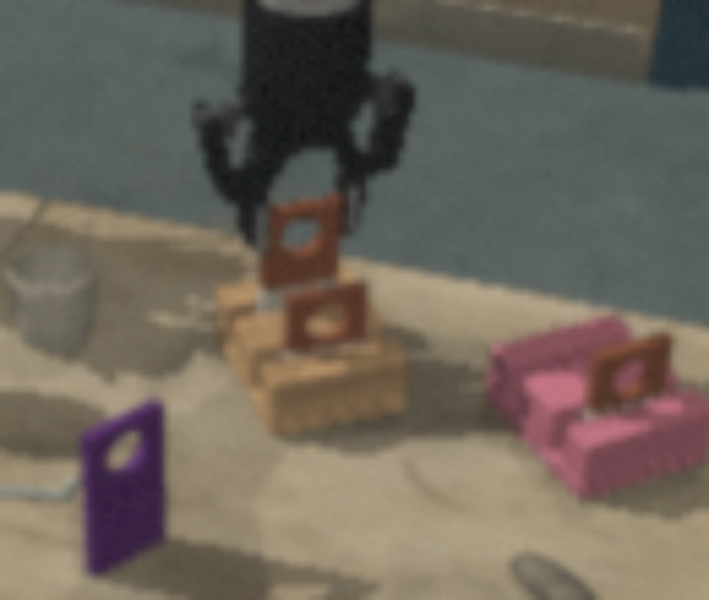

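The tile stands in the slot at (300,250), with floor contact at the expected height. Release and retreat.

```bash
python3 - <<'E'
from h import *
s=sense(); print("grip",s["gripper_force"]); sleep(.2)
command_gripper(.08); p0=sense()["position"]
move_l(p0+[0,0,.15],feed=.12); sleep(.3)
s=sense(); print(s["time_s"],s["gripper_force"])
for n in("side","top"):
    p,d=camera(n); X=cloud(n,p,d); q=X[...,:2]-SL+.0024*LX; u,v,z=q@LX,q@LY,X[...,2]
    if n=="side": cv2.imwrite("pics/g5.png",cv2.resize(p[110:290,150:350,::-1],(667,600)))
    m=(d>0)&(abs(u)<.02)&(abs(v)<.035)&(z>.06)&(z<.13)
    if m.any(): print(n,m.sum(),np.median(u[m]).round(4),np.percentile(v[m],[3,97]).round(4),"lean",np.polyfit(z[m],u[m],1).round(3),"ztop",np.percentile(z[m],98).round(4))
E
```

```text
grip 32.384408712387085
14.725 0.0
side 185 -0.0031 [-0.0247  0.0253] lean [ 0.028 -0.005] ztop 0.112
top 59 0.0007 [0.0007 0.0231] lean [ 0.05  -0.003] ztop 0.1145
```

View pics/g5.png

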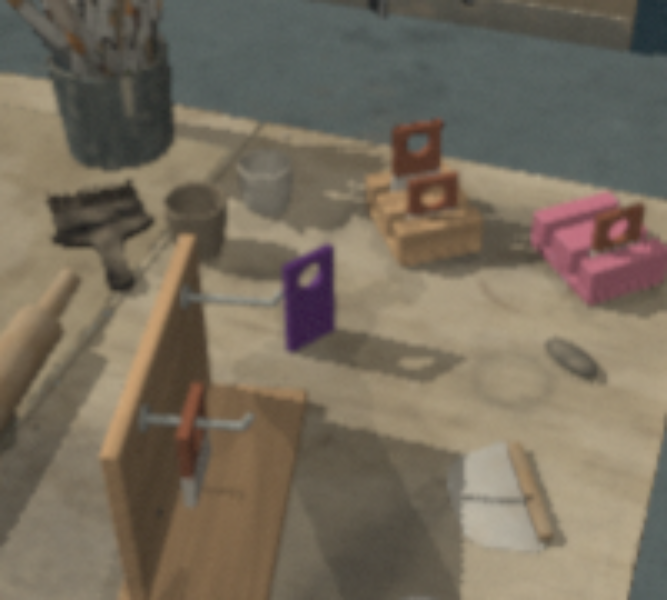

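The tile stands upright in the slot at (415,150), top z≈0.112. The short tile is still hanging at (190,440), and the cups haven't moved.

```bash
python3 -c "
from rig import *
print(finish_job())"
```

```text
the job is handed in; nothing more can be done
None
```

The long tile is off its peg and released upright at the bottom of the empty slot, about centred along the rack; the short tile and both cups were left undisturbed, and the job was handed in (no verdict was shown).

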